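# Put the label printer back into service

### The job

The label printer has a new roll in it and a job waiting. Touching it only lightly with the fingertips, push the lid down by the ribbed strip at its front edge until it latches fully shut, then press the large round feed key right down and release it, to bring up the first label, and last press the oblong pause key right down and release it, so that the job prints. Do not grip or lift the lid, press no key before the lid is shut, never press the small square cancel key, and leave everything round the printer where it is.

Things in the scene. Friction and masses are not known exactly. Their poses are not given: they have to be found in the camera images.
- printer: Grey desktop label printer, 200 (x) x 180 (y) x 138 mm high when shut, fixed to the bench. Origin: centre of its underside; z up, -x out of the front (tear bar, robot side), y along its width. The lid is the whole upper shell, hinged along y at the back at x = 92, z = 88 mm. Shut, its flat top is at z = 138 mm and spans x = -99 to 93, y = -91 to 91 mm. The lower half is 85 mm high.
- printer_lid (a joint): Lid angle, rad: 0 shut, grows as the front edge rises (starts at 0.35 to 0.62). The stiff hinge keeps the lid at any angle; 1 to 2 N on the front strip moves it. At about 0.06 it meets a sprung latch: about 10 N on the strip carries it past with a click and the latch then holds it at 0, where a further push gives about 7 N a mm. Released before the click, it stays ajar.
- lid_push (a point): Middle of the ribbed strip at the front edge, on the lid's top face: the place to push. Strip 70 mm (along y) x 20 mm. From the hinge line it lies 168.5 mm towards the front along the lid and 50 mm square to it, so as the lid closes it moves on an arc, down and forward. Turns with the lid: its z is the normal of the top face.
- feed_key_top (a point): Centre of the top of the feed key: the large round key, 28 mm across, at the -y end (robot's right) of a row of three keys 55 mm apart along y in a dark field on the lid's top. Lid shut: printer x = -20, y = -55, z = 144 mm. All keys stand 6 mm proud of the lid and go straight down into it.
- feed_key (a joint): Travel of the feed key, m: 0 up, 0.004 right down. Sprung: starts to move at 1.8 N, right down at 4.6 N, comes up by itself.
- pause_key_top (a point): Centre of the top of the pause key: the oblong key, 30 (along y) x 12 mm, in the middle of the row. Lid shut: printer x = -20, y = 0, z = 144 mm.
- pause_key (a joint): Travel of the pause key, m: 0 up, 0.004 right down; same spring as the feed key.
- cancel_key_top (a point): Centre of the top of the cancel key: the small square key, 12 x 12 mm, at the +y end of the row (printer y = 55 mm). Not to be pressed: it would wipe the waiting job.
- cancel_key (a joint): Travel of the cancel key, m: 0 up, 0.004 right down; same spring.
- grease_tub: Loose tub of grease, white with a blue lid, 68 mm across, 53 mm high, standing beside the printer. Origin: centre of its underside. Leave alone.
- mount_a: Loose black rubber mount with a steel stud, 68 mm across, 58 mm high, beside the printer. Origin: centre of its underside. Leave alone.
- cube_box: Loose small carton, 64 x 63 x 63 mm, beside the printer. Origin: centre of its underside. Leave alone.
- bearing_b: Loose steel ball bearing, 52 mm across, 15 mm high, lying near the printer. Origin: centre of its underside. Leave alone.
- relay_0: Loose black plug-in relay, 29 x 29 x 39 mm, beside the printer. Origin: centre of its underside. Leave alone.
- pen: Loose blue pen, 136 mm long, 10 mm thick, lying near the front of the printer. Origin: centre of its underside. Leave alone.

How it is judged:
On the way, in this order (a step that is already met when the one before it is completed fails the run):
1. the lid is shut past its latch (value of joint printer_lid below 0.02 rad and value of joint each of feed_key, pause_key below 0.001 m), for 0.2 s.
2. the feed key is pressed down, with the lid shut and the pause key up (value of joint feed_key above 0.0025 m and value of joint pause_key below 0.001 m and value of joint printer_lid below 0.02 rad), for 0.05 s.
3. the feed key has come up again, with no other key pressed (value of joint each of feed_key, pause_key below 0.001 m), for 0.05 s.
4. the pause key is pressed down, with the lid shut and the feed key up (value of joint pause_key above 0.0025 m and value of joint feed_key below 0.001 m and value of joint printer_lid below 0.02 rad), for 0.05 s.
At the end, for the whole second after the job is handed in: The lid is latched shut (within 0.02 rad), all three keys are up again (within 1 mm) and every loose thing round the printer stands where it stood (within 15 mm), at rest (all of step 3 and value of joint printer_lid below 0.02 rad and value of joint cancel_key below 0.001 m and distance of each of grease_tub, mount_a, cube_box, bearing_b, relay_0, pen from where it was at the start of the episode below 0.015 m and linear speed of each of grease_tub, mount_a, cube_box, bearing_b, relay_0, pen below 0.02 m/s); the robot touches nothing.
It fails at once if the cancel key is pressed (1.5 mm or more) (value of joint cancel_key above 0.0015 m).
It fails at once if the feed or pause key is pressed (1.5 mm or more) while the lid is not shut (value of joint printer_lid above 0.035 rad and value of joint any of feed_key, pause_key above 0.0015 m).
It fails at once if the lid is gripped or lifted: fingers touch its underside, or it is raised past 0.7 rad (value of joint printer_lid above 0.7 rad or contact force between the fingers and printer_lid_c0 above 0.5 N).
It fails at once if the printer is pressed with more than 30 N (contact force between the arm and printer above 30 N).
It fails at once if a loose thing round the printer is moved by 15 mm or more (distance of any of grease_tub, mount_a, cube_box, bearing_b, relay_0, pen from where it was at the start of the episode above 0.015 m).
It also fails if it takes over 45 s, if anything falls off the work surface, if the arm or the gripper's body presses on something with over 40 N, if the wrist force passes 120 N, or if a joint passes its speed limit or range.

### The arm

A 6-joint arm with a two-finger parallel gripper is mounted at the origin on a cart in front of the work surface, level with it; the furniture and walls round the work are solid. World frame = base frame: x ahead of the robot, y to its left, z up, the work surface at z = 0. Lengths are in m, angles in rad, forces in N, time in s.
With the tool pointing down it reaches from about 0.35 to 0.85 m from the base axis. Payload 8.1 kg.
Tool frame: the origin (TCP) lies on the mounting face of the last link; the fingertips stand 186 mm ahead of it and the grasp point (between the pads) lies 167 mm ahead of it (robot.finger_overhang is the distance from the TCP to the fingertips, in m); z points along the fingers, y is the line along which they close (so a half turn about z gives the same grasp; the last joint's range is limited). The gripper opens to 93 mm and grips with 3 to 60 N. Pads are 15 mm wide; open, the fingers measure 128 mm over their backs; the gripper's body (75 mm by 188 mm) begins 65 mm behind the grasp point.
Start: joints at [1.081, 0.13, 1.488, -0, 1.523, -0.085], TCP at [0.236, 0.552, 0.405] pointing down, gripper open.
Joint ranges: [-2.96, 2.96], [-0.89, 2.26], [0.02, 2.5], [-1.34, 4.48], [0, 2.73], [-2.66, 2.66]. Speed limits (rad/s): [2.39, 2.39, 2.79, 3.14, 3.14, 3.14].

### API

Orientations are given as a rotation vector (axis times angle).
In Python, from plant import readout, read_camera, get_calibration, job, robot gives the robot as it stands.
- The arm moves only by the shell command python3 -m handwheel 'ROWS' [FORCE]. ROWS is JSON, a list of rows, each a list of 5 numbers: the shift along the world's x, y, z in cm, then the turn about the world's z in rad, then the closure, from 0 (fully open) to 1 (shut). In form: [[tx, ty, tz, spin, gripper], ...]. A call has 1 to 10 rows; each row shifts and turns the commanded pose from where the row before left it; what a row does not reach is not made up. A row lasts 1/8 s, in which the tool goes at most 62.5 mm and 10.7 degrees, less where a joint would pass 70% of its speed; a pose out of reach is approached as far as the arm can. A call is refused whole if a number of a shift passes 6.25 or a number of a turn 0.188, either way. A call with a gripper value outside its range is refused whole. The fingers move at their own pace and stop on an object; FORCE is the grip in N (left out, the last holds). Time passes only in rows, so rows that do not move let the fingers close. It gives the time, the measured TCP pose, the force, the opening and the grip force at its end, in the units of the state.
- readout.read_state(): the state, without advancing time (a new reading comes with each control period).
- read_camera(name): name is "scene" or "top"; returns the picture (480x640x3 uint8, red, green, blue); there is no depth.
- get_calibration(name): a dict with "fovy" (degrees; the focal length in pixels is half the picture's height over the tangent of half this angle, whatever the lens; pixels are square), "cx", "cy" (the principal point, pixels), "dist_coeffs" ([k1, k2, p1, p2, k3] as OpenCV has them; the pictures are not rectified), "pose" (4x4, takes a point from camera to world coordinates). Camera axes: x right, y down, z forward; pixel columns grow to the right and rows downward; lengths in m; the calibration is good to about 2 mm. A picture is of the moment at which its call begins. get_calibration takes no time and is no camera call.
- job.close_job(): hands the job in; it is judged then, once.
The state is a dict: "t": time; "q": joint angles; "dq": joint speeds; "joint_torque": joint torques, N m; "tool_pos": TCP position; "orientation": TCP orientation; "force": force on the tool from outside, world axes, zero at the start; "wrist_torque": the same for the moment, N m; "opening": finger opening in m; "gripper_force": force on a finger pad.
Only numpy, scipy, OpenCV 4.12 (cv2) and the standard library are available. Lean on these libraries where they do the work, as an engineer would, in place of code of your own. Each camera call takes 0.05 s, during which the arm holds its last target. There are 200 camera calls.

## Working session

There is one attempt and no reset: what is moved stays moved. The work goes in short steps, Python scripts to look and compute and a shell command to move; the robot and the scene stay as the last step left them, time stands still between calls to the robot, and variables do not carry over. Pictures are saved under pics/ and viewed, at most 10 in all, crops included, and the job is handed in when it is done.

```bash
mkdir -p pics; ls
python3 - <<'E'
from plant import *
from plant import readout, read_camera, get_calibration
import cv2
for n in("scene","top"):
    im=read_camera(n); cv2.imwrite(f"pics/{n}0.png",im[:,:,::-1]); c=get_calibration(n); print(n,c)
s=readout.read_state(); print(s)
E
```

```text
pics
scene {'fovy': 53.75153601505159, 'cx': 318.4027380521856, 'cy': 235.14022820837224, 'dist_coeffs': array([0.00623409, 0.        , 0.        , 0.        , 0.        ]), 'pose': array([[ 0.65641958, -0.42992793,  0.61989943,  0.01486852],
       [-0.75430268, -0.36112039,  0.54828782, -0.42190499],
       [-0.01186592, -0.82749867, -0.56134228,  0.59884021],
       [ 0.        ,  0.        ,  0.        ,  1.        ]])}
top {'fovy': 47.56012541205828, 'cx': 316.38109245532047, 'cy': 249.9131431433419, 'dist_coeffs': array([-0.13291001,  0.        ,  0.        ,  0.        ,  0.        ]), 'pose': array([[ 0.14534155, -0.96924586,  0.1985908 ,  0.35040308],
       [-0.98937869, -0.14286532,  0.02682   ,  0.04097104],
       [ 0.00237657, -0.20037957, -0.97971546,  1.26510806],
       [ 0.        ,  0.        ,  0.        ,  1.        ]])}
{'t': 0.1, 'q': array([ 1.08059977e+00,  1.31060842e-01,  1.48915401e+00,  2.70532237e-05,
        1.52299403e+00, -8.54162776e-02]), 'dq': array([ 3.47989571e-05, -1.05299511e-03, -1.81574866e-03, -1.38642321e-03,
        5.68262757e-04, -3.33631666e-04]), 'joint_torque': array([ 1.17402305e-03, -5.61335564e+01, -4.93099952e+01,  7.70109706e-02,
        2.90745799e-02, -7.76668048e-05]), 'tool_pos': array([0.23617833, 0.55134155, 0.4038159 ]), 'orientation': array([-6.31399902e-01, -3.07699328e+00,  2.42191751e-03]), 'force': array([ 0.53863645, -0.04863522,  0.03842938]), 'wrist_torque': array([0.04075553, 0.05637874, 0.02327485]), 'gripper_force': 0.0, 'opening': 0.09306994116635807}
```

View pics/scene0.png

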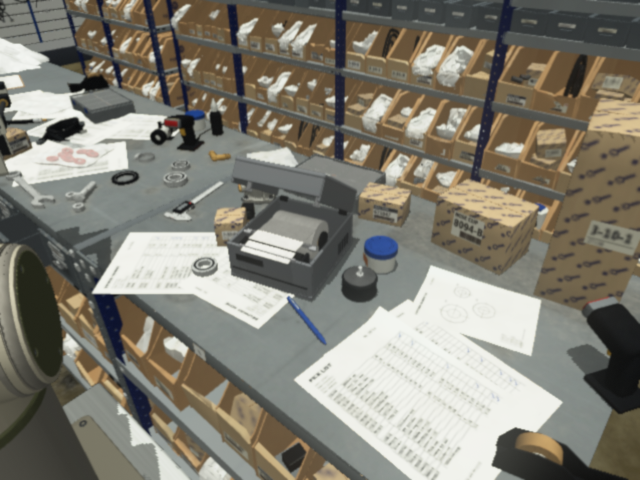

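View pics/top0.png

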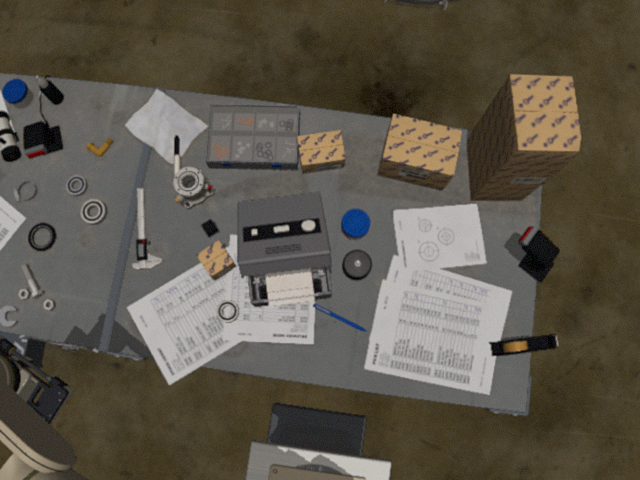

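The scene view shows the printer open at about (290,235), with the tub at (380,252), mount at (360,283) and pen at (307,320). In the top view the lid spans (238-330, 195-275). The feed key is at (307,226), the pause key near (280,229) and the cancel key near (249,232). I'll enlarge both views.

Run:
```python
import cv2
a=cv2.imread("pics/top0.png")[185:315,225:385]; cv2.imwrite("pics/t1.png",cv2.resize(a,None,fx=5,fy=4.5,interpolation=cv2.INTER_CUBIC)[:600] if 0 else cv2.resize(a,None,fx=4.5,fy=4.5,interpolation=cv2.INTER_CUBIC))
a=cv2.imread("pics/scene0.png")[140:310,205:405]; cv2.imwrite("pics/s1.png",cv2.resize(a,None,fx=3.5,fy=3.5,interpolation=cv2.INTER_CUBIC))
```

```text
(no output)
```

View pics/t1.png

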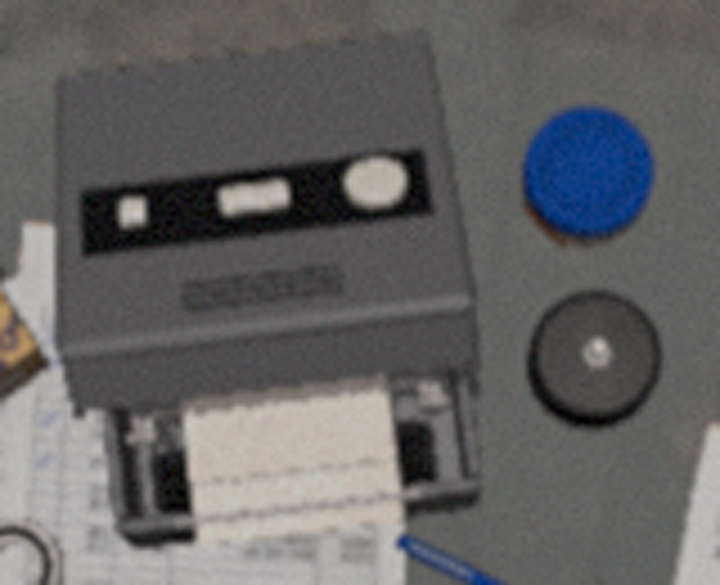

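View pics/s1.png

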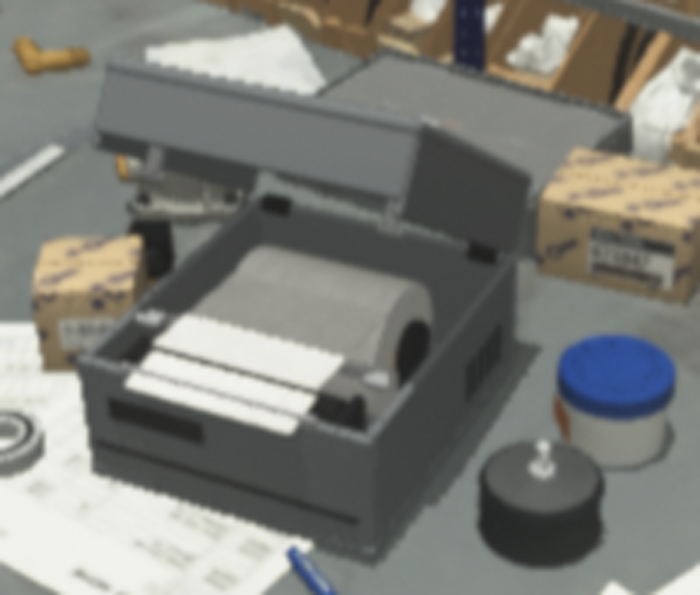

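The top crop shows the keys at crop (132,212), (255,196) and (376,182), the ribbed strip around (262,288), and the lid's front top edge from (65,357) to (470,300). The scene crop shows the lower half's front top corners at (80,358) and (372,440), and the lid's front top edge from (112,65) to (422,125). Next I'll measure the printer pose and lid angle.

```bash
cat > h.py <<'E'
import numpy as np, cv2
from plant import get_calibration
def ray(n,p):
    c=get_calibration(n); f=240/np.tan(np.radians(c["fovy"]/2))
    K=np.array([[f,0,c["cx"]],[0,f,c["cy"]],[0,0,1]])
    u=cv2.undistortPoints(np.array([[p]],float),K,c["dist_coeffs"])[0,0]
    d=c["pose"][:3,:3]@[u[0],u[1],1]; return c["pose"][:3,3],d/np.linalg.norm(d)
def onz(n,p,z):
    o,d=ray(n,p); return o+d*(z-o[2])/d[2]
def tri(pt,ps):
    o,d=ray("top",pt); q,e=ray("scene",ps)
    s=np.linalg.lstsq(np.c_[d,-e],q-o,rcond=None)[0]; a=o+s[0]*d; b=q+s[1]*e
    return (a+b)/2, np.linalg.norm(a-b)
T=lambda x,y:(225+(x+.5)/4.5-.5,185+(y+.5)/4.5-.5)
S=lambda x,y:(205+(x+.5)/3.5-.5,140+(y+.5)/3.5-.5)
E
python3 - <<'E'
from h import *
np.set_printoptions(precision=4,suppress=True)
P=dict(FL=onz("scene",S(80,358),.085),FR=onz("scene",S(372,440),.085),BR=onz("scene",S(520,258),.085),FLt=onz("top",T(118,525),.085),FRt=onz("top",T(480,487),.085))
for k,v in P.items(): print(k,v)
print("widths",np.linalg.norm(P["FL"]-P["FR"]),np.linalg.norm(P["BR"]-P["FR"]))
L={}
for k,a,b in(("TL",T(65,357),S(112,65)),("TR",T(470,300),S(422,125)),("BL",T(77,412),S(97,142)),("BR",T(477,375),S(408,203))):
    L[k],e=tri(a,b); print(k,L[k],e)
print("lid w",np.linalg.norm(L["TL"]-L["TR"]),"front h",np.linalg.norm(L["TL"]-L["BL"]))
for nm,rf in(("tub",T(589,172)),):print(nm,onz("top",rf,.053))
print("mount",onz("top",T(597,357),.04))
for f,y in((P["FL"],.09),(P["FLt"],.09)):pass
# key centroids at top image
im=cv2.imread("pics/top0.png"); g=im[:,:,0]
m=((cv2.cvtColor(im,cv2.COLOR_BGR2GRAY)>120)).astype(np.uint8)[215:245,240:325]
n,l,st,c=cv2.connectedComponentsWithStats(m)
for i in range(1,n):
    if st[i,4]>8: print("key",c[i]+[240,215],st[i,4])
# yaw from bottom box front edge
for a,b in(("FL","FR"),("FLt","FRt")):
    v=P[a]-P[b]; print("yaw",np.arctan2(-v[0],v[1]), "mid",(P[a]+P[b])/2)
v=L["TL"]-L["TR"];print("yaw lid",np.arctan2(-v[0],v[1]))
E
```

```text
FL [0.4539 0.1972 0.085 ]
FR [0.5021 0.0277 0.085 ]
BR [0.6893 0.0775 0.085 ]
FLt [0.456  0.1978 0.085 ]
FRt [0.4999 0.0273 0.085 ]
widths 0.17625021062552598 0.1937326294025457
TL [0.5107 0.2126 0.2332] 0.0005051768261628228
TR [0.5607 0.0443 0.2336] 0.0009379472456523585
BL [0.4927 0.2092 0.1968] 5.943681293750252e-05
BR [0.5356 0.0349 0.2044] 0.00568772805364631
lid w 0.17559597926667628 front h 0.04075481736778409
tub [ 0.672  -0.0055  0.053 ]
mount [ 0.58   -0.0227  0.04  ]
key [307.9912 224.9469] 113
key [281.     228.3333] 81
key [254.069  231.5862] 29
yaw 0.2769553640468644 mid [0.478  0.1124 0.085 ]
yaw 0.25234658875800525 mid [0.4779 0.1125 0.085 ]
yaw lid 0.2889184591440433
```

```bash
cat > fit.py <<'E'
from h import *
from scipy.optimize import least_squares
def world(p,X,lid):
    x,y,w,t=p; X=np.array(X,float)
    if lid:
        h=np.array([.092,0,.088]); r=X-h; c,s=np.cos(t),np.sin(t)
        X=h+[c*r[0]+s*r[2], r[1], -s*r[0]+c*r[2]]
    c,s=np.cos(w),np.sin(w); return np.array([x+c*X[0]-s*X[1],y+s*X[0]+c*X[1],X[2]])
def proj(n,W):
    c=get_calibration(n); f=240/np.tan(np.radians(c["fovy"]/2))
    K=np.array([[f,0,c["cx"]],[0,f,c["cy"]],[0,0,1.]]); M=np.linalg.inv(c["pose"])
    return cv2.projectPoints(np.array([W]),cv2.Rodrigues(M[:3,:3])[0],M[:3,3],K,c["dist_coeffs"])[0][0,0]
E
python3 - <<'E'
from fit import *
np.set_printoptions(precision=4,suppress=True)
D=[("top",(307.99,224.95),(-.02,-.055,.144),1),("top",(281,228.33),(-.02,0,.144),1),("top",(254.07,231.59),(-.02,.055,.144),1),
("top",T(262,288),(-.0765,0,.138),1),
("top",T(65,357),(-.099,.091,.138),1),("top",T(470,300),(-.099,-.091,.138),1),("scene",S(112,65),(-.099,.091,.138),1),("scene",S(422,125),(-.099,-.091,.138),1),
("scene",S(80,358),(-.1,.09,.085),0),("scene",S(372,440),(-.1,-.09,.085),0),("top",T(118,525),(-.1,.09,.085),0),("top",T(480,487),(-.1,-.09,.085),0)]
r=lambda p:np.concatenate([proj(n,world(p,X,l))-q for n,q,X,l in D])
f=least_squares(r,[.57,.14,.27,.5],loss="soft_l1"); p=f.x
print(p); print(r(p).reshape(-1,2)); np.save("p.npy",p)
for t in(p[3],.3,.2,.1,.06,0): print(t,world([*p[:3],t],(-.0765,0,.138),1))
for y in(-.055,0,.055): print("key",world([*p[:3],0],(-.02,y,.144),1))
E
```

```text
[0.5744 0.1398 0.272  0.576 ]
[[ 0.0735 -0.4848]
 [ 0.0661 -0.5488]
 [-0.0091 -0.4742]
 [ 0.3402  0.9602]
 [-1.9721 -0.3413]
 [ 1.6782  0.7309]
 [-1.7029 -0.9347]
 [ 0.5926  0.6628]
 [-0.8424 -0.4799]
 [ 0.6434  0.2661]
 [-1.0059  0.8208]
 [ 0.6121 -0.9693]]
0.5760363437192226 [0.5531 0.1339 0.2217]
0.3 [0.5222 0.1253 0.1856]
0.2 [0.5135 0.1229 0.1705]
0.1 [0.5063 0.1208 0.1546]
0.06 [0.5039 0.1202 0.148 ]
0 [0.5007 0.1193 0.138 ]
key [0.5699 0.0815 0.144 ]
key [0.5551 0.1345 0.144 ]
key [0.5403 0.1874 0.144 ]
```

```bash
python3 -m handwheel '[[0,0,3,0,1],[3.17,-4.17,3,0.068,1],[3.17,-4.17,1,0.068,1],[3.17,-4.17,0,0.068,1],[3.17,-4.17,0,0.068,1],[3.17,-4.17,0,0.068,1],[3.17,-4.17,0,0.068,1],[3.17,-4.17,0,0.068,1],[3.17,-4.17,0,0.068,1],[3.17,-4.17,0,0.068,1]]' 10
python3 -m handwheel '[[3.17,-4.17,0,0.068,1],[0,0,0,0,1],[0,0,0,0,1]]'
python3 - <<'E'
from h import *
from plant import read_camera,readout
from scipy.spatial.transform import Rotation as R
s=readout.read_state(); r=R.from_rotvec(s["orientation"]).as_matrix()
print(s["t"],s["tool_pos"],s["force"],s["opening"],"tip",s["tool_pos"]+.186*r[:,2],"y",r[:,1],np.arctan2(-r[0,1],r[1,1]))
a=read_camera("scene")[140:310,205:405,::-1]; b=read_camera("top")[170:320,225:385,::-1]
a=cv2.resize(a,(400,340));b=cv2.resize(b,(363,340));cv2.imwrite("pics/m1.png",np.hstack([a,b]))
E
```

```text
t: 1.35
tool_pos: [0.5223, 0.1747, 0.4743]
orientation: [0.328, -3.124, -0.0]
force: [0.9, -0.0, -0.4]
opening: 0.0014
gripper_force: 0.0
t: 1.72
tool_pos: [0.5531, 0.1346, 0.4742]
orientation: [0.429, -3.111, -0.001]
force: [-0.1, 0.4, 1.0]
opening: 0.0003
gripper_force: 0.0
1.725 [0.55313886 0.1346297  0.47418103] [-0.113089    0.37564753  0.95817385] 0.0002692352404771233 tip [0.55291204 0.13468384 0.28818118] y [-2.70532403e-01  9.62710677e-01  6.10089997e-04] 0.27394606526854975
```

View pics/m1.png

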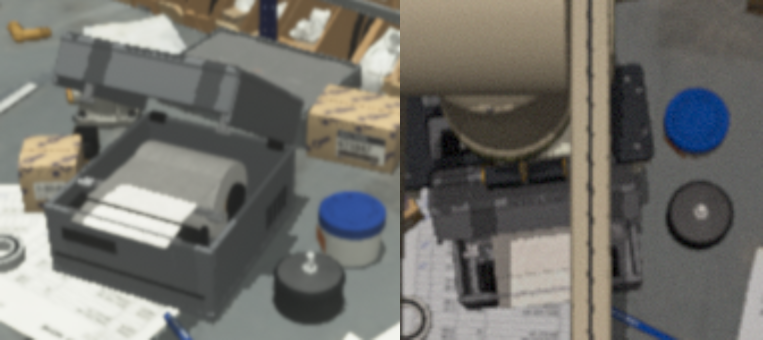

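The scene view (left) shows the gripper hidden above the lid and nothing disturbed. The top view shows the wrist over the lid's middle. The tip is at (0.553, 0.135, 0.288), above the strip and aligned in yaw, so I'll descend along the arc.

```bash
python3 -m handwheel '[[0,0,-2.5,0,1],[0,0,-2.5,0,1],[0,0,-0.6,0,1],[0,0,0,0,1]]'
python3 -m handwheel '[[-0.75,-0.2,-0.9,0,1],[-0.75,-0.2,-0.9,0,1],[-0.75,-0.2,-0.9,0,1],[-0.75,-0.2,-0.9,0,1],[0,0,0,0,1]]'
python3 - <<'E'
from h import *
from plant import read_camera
a=read_camera("scene")[140:310,205:405,::-1]
cv2.imwrite("pics/m2.png",cv2.resize(a,(600,510)))
E
```

```text
t: 2.33
tool_pos: [0.5529, 0.1353, 0.4191]
orientation: [0.433, -3.112, -0.0]
force: [0.9, 1.0, 0.7]
opening: 0.0001
gripper_force: 0.0
t: 2.95
tool_pos: [0.5224, 0.1263, 0.3815]
orientation: [0.43, -3.11, 0.0]
force: [-0.2, -0.1, -0.1]
opening: 0.0008
gripper_force: 0.0
```

View pics/m2.png

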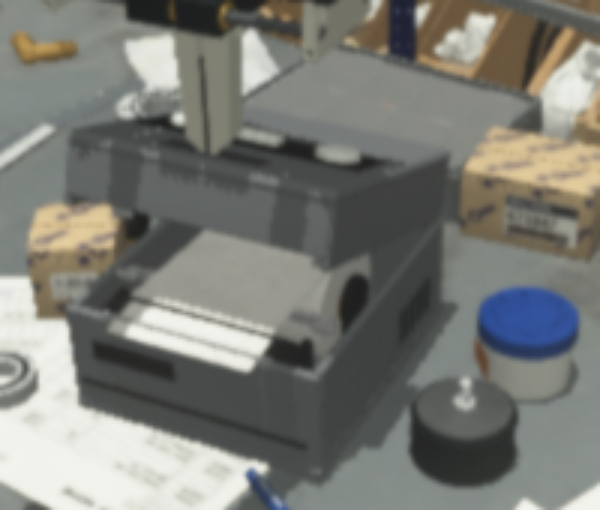

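The fingers rest on the strip at about (210,155) in this crop, and the lid is partly lowered with everything else undisturbed. I'll continue down towards the latch.

```bash
python3 -m handwheel '[[-0.5,-0.14,-0.9,0,1],[-0.45,-0.12,-0.9,0,1],[-0.4,-0.11,-0.9,0,1],[-0.3,-0.09,-0.8,0,1],[0,0,0,0,1]]'
python3 -m handwheel '[[-0.1,-0.03,-0.3,0,1],[-0.08,-0.02,-0.3,0,1],[0,0,0,0,1]]'
```

```text
t: 3.62
tool_pos: [0.5063, 0.1218, 0.3466]
orientation: [0.431, -3.11, -0.0]
force: [-0.6, 0.0, -0.6]
opening: 0.0005
gripper_force: 0.0
t: 4.0
tool_pos: [0.5049, 0.1214, 0.3416]
orientation: [0.431, -3.112, -0.0]
force: [0.0, 0.1, 0.1]
opening: 0.0005
gripper_force: 0.0
```

```bash
python3 -m handwheel '[[-0.08,-0.02,-0.3,0,1],[-0.08,-0.02,-0.2,0,1],[0,0,0,0,1]]'
for i in 1 2 3; do python3 -m handwheel '[[-0.05,-0.02,-0.2,0,1],[0,0,0,0,1]]' | grep -E "pos|force: \["; done
```

```text
t: 4.38
tool_pos: [0.5033, 0.121, 0.3365]
orientation: [0.431, -3.112, 0.0]
force: [-0.8, 0.6, -0.1]
opening: 0.0003
gripper_force: 0.0
tool_pos: [0.5029, 0.1208, 0.3348]
force: [0.6, -0.9, 0.6]
tool_pos: [0.5025, 0.1207, 0.3337]
force: [-2.2, 0.1, 7.0]
tool_pos: [0.5018, 0.1205, 0.331]
force: [-2.6, -0.7, 3.2]
```

```bash
for i in 1 2 3 4; do python3 -m handwheel '[[-0.04,-0.01,-0.15,0,1],[0,0,0,0,1]]' | grep -E "pos|force: \["; done
```

```text
tool_pos: [0.5014, 0.1203, 0.3288]
force: [-1.1, 0.6, 0.5]
tool_pos: [0.501, 0.1202, 0.3274]
force: [0.2, 0.3, 0.5]
tool_pos: [0.5006, 0.1201, 0.3259]
force: [-1.0, 0.3, -0.8]
tool_pos: [0.5002, 0.12, 0.3245]
force: [0.2, 0.1, -0.1]
```

```bash
for i in 1 2 3; do python3 -m handwheel '[[0,0,-0.1,0,1],[0,0,0,0,1]]' | grep -E "pos|force: \["; done
```

```text
tool_pos: [0.5003, 0.12, 0.3242]
force: [-2.7, 0.0, 5.7]
tool_pos: [0.5003, 0.12, 0.3242]
force: [-6.9, -1.1, 12.6]
tool_pos: [0.5003, 0.1201, 0.3241]
force: [-9.5, -1.8, 19.7]
```

Force rises at 7 N/mm at a tip height of 0.138, which is the shut stop. I'll lift, move over the feed key and look.

```bash
python3 -m handwheel '[[0,0,2,0,1],[0,0,2.3,0,1],[2.33,-1.28,0,0,1],[2.33,-1.28,0,0,1],[2.33,-1.28,0,0,1],[0,0,0,0,1],[0,0,0,0,1]]'
python3 - <<'E'
from fit import *
from plant import read_camera
p=np.load("p.npy");p[3]=0
im=read_camera("scene")[:,:,::-1]
a=cv2.resize(im[140:310,205:405],None,fx=3.5,fy=3.5,interpolation=cv2.INTER_CUBIC)
for X in((-.02,-.055,.144),(-.02,0,.144),(-.02,.055,.144),(-.0765,0,.138),(-.099,.091,.138),(-.099,-.091,.138)):
    u=proj("scene",world(p,X,1)); cv2.circle(a,tuple(int(v) for v in((u[0]-205+.5)*3.5,(u[1]-140+.5)*3.5)),3,(0,0,255),-1)
cv2.imwrite("pics/m3.png",a)
E
```

```text
t: 7.75
tool_pos: [0.5698, 0.0818, 0.3643]
orientation: [0.431, -3.111, -0.001]
force: [-0.2, 0.2, 0.2]
opening: 0.0004
gripper_force: 0.0
```

View pics/m3.png

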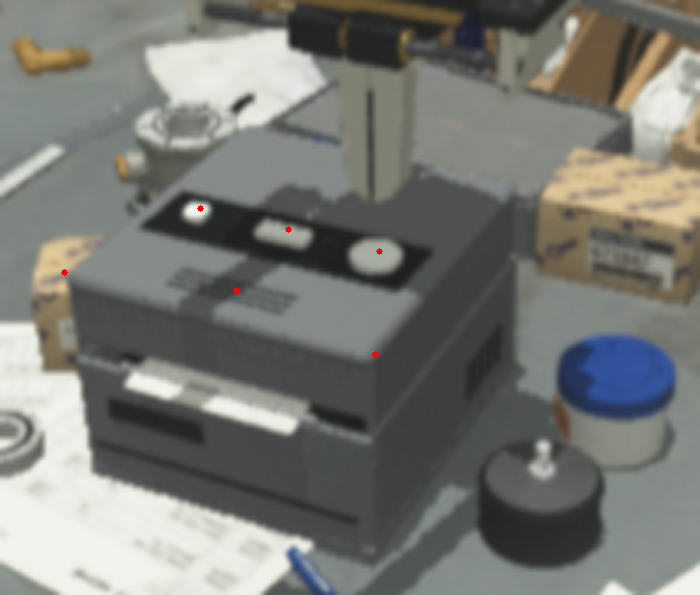

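The lid is shut: the projected points for the shut lid land within about 2 mm of the keys, at crop (376,256), (283,234) and (196,212). The fingers hang above the feed key, so I'll press it.

```bash
python3 -m handwheel '[[0,0,-1.6,0,1],[0,0,-1.6,0,1],[0,0,0,0,1]]'| grep -E "pos|force: \["; for i in 1 2 3 4; do python3 -m handwheel '[[0,0,-0.15,0,1],[0,0,0,0,1]]' | grep -E "pos|force: \["; done
```

```text
tool_pos: [0.5692, 0.0818, 0.3303]
force: [-1.8, 0.4, 1.3]
tool_pos: [0.5702, 0.0816, 0.3315]
force: [-0.3, -0.1, -0.4]
tool_pos: [0.5704, 0.0816, 0.3302]
force: [0.8, 0.1, 1.2]
tool_pos: [0.5704, 0.0816, 0.3286]
force: [0.9, -0.1, 3.4]
tool_pos: [0.5704, 0.0816, 0.327]
force: [1.1, -0.8, 3.9]
```

```bash
for i in 1 2 3; do python3 -m handwheel '[[0,0,-0.1,0,1],[0,0,0,0,1]]' | grep -E "pos|force: \["; done
```

```text
tool_pos: [0.5704, 0.0816, 0.3263]
force: [0.1, -0.2, 5.2]
tool_pos: [0.5704, 0.0816, 0.3262]
force: [-3.4, -0.1, 11.6]
tool_pos: [0.5704, 0.0816, 0.326]
force: [-5.5, -0.9, 18.2]
```

Feed is right down, bottomed at tip height 0.140 with the force climbing steeply. I'll release it, move to pause (Δ = -1.5, +5.3 cm) and press.

```bash
python3 -m handwheel '[[0,0,1.5,0,1],[0,0,1.5,0,1],[0,0,0,0,1],[-0.8,2.65,0,0,1],[-0.8,2.65,0,0,1],[0,0,0,0,1],[0,0,-1.3,0,1],[0,0,-0.9,0,1],[0,0,0,0,1],[0,0,0,0,1]]'| grep -E "pos|force: \["; for i in 1 2 3 4; do python3 -m handwheel '[[0,0,-0.15,0,1],[0,0,0,0,1]]' | grep -E "pos|force: \["; done
```

```text
tool_pos: [0.5543, 0.1342, 0.3316]
force: [0.6, -0.3, 0.9]
tool_pos: [0.5543, 0.1346, 0.3304]
force: [-0.6, -0.4, -0.4]
tool_pos: [0.5543, 0.1346, 0.329]
force: [-0.5, 0.0, 2.5]
tool_pos: [0.5543, 0.1346, 0.3274]
force: [-0.0, -1.1, 3.3]
tool_pos: [0.5543, 0.1346, 0.3263]
force: [-1.8, -0.7, 5.7]
```

```bash
for i in 1 2; do python3 -m handwheel '[[0,0,-0.1,0,1],[0,0,0,0,1]]' | grep -E "pos|force: \["; done
python3 -m handwheel '[[0,0,2,0,1],[0,0,3,0,1],[0,0,5,0,1],[0,0,0,0,1],[0,0,0,0,1]]'
python3 - <<'E'
from h import *
from plant import read_camera
a=read_camera("scene")[140:310,205:405,::-1]
cv2.imwrite("pics/m4.png",cv2.resize(a,(600,510)))
E
```

```text
tool_pos: [0.5543, 0.1347, 0.3261]
force: [-4.9, -0.9, 11.8]
tool_pos: [0.5543, 0.1347, 0.326]
force: [-7.5, -2.2, 18.5]
t: 13.3
tool_pos: [0.5541, 0.1347, 0.4234]
orientation: [0.431, -3.112, -0.0]
force: [0.3, 0.1, -0.5]
opening: 0.0004
gripper_force: 0.0
```

View pics/m4.png

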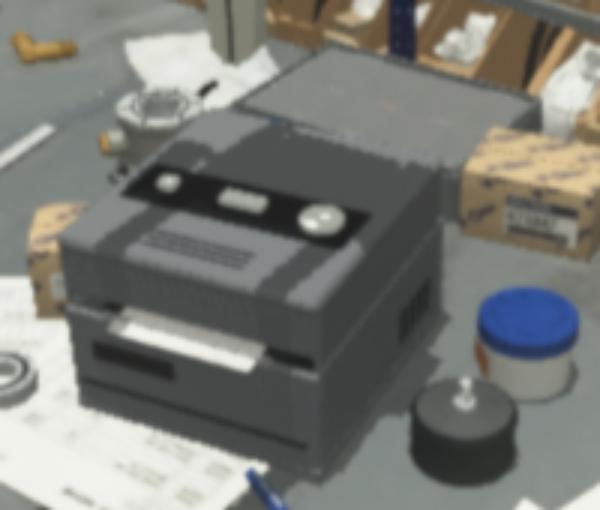

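The lid is shut with its keys up at (168,182), (243,200) and (322,219), the loose things are unmoved and the arm is clear.

```bash
python3 -c "
from plant import job
print(job.close_job())"
```

```text
the job is handed in; nothing more can be done
None
```

I pushed the lid shut past its latch, then pressed and released the feed key and the pause key in that order; cancel was never touched, nothing round the printer was seen to move, and the job is handed in (no verdict came back).

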